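Close and lock the L-gate specimen clamp

TASK

Close and lock the specimen clamp on the bench: with the fingertips, gently push its black knob away along the long leg of the L-shaped slot as far as it goes, so that the jaw drives the round specimen home against its two posts, then push the knob sideways round the corner to the end of the short leg, and move clear. Only push: do not grip the knob or shove it hard, do not touch or lift the specimen in the clamp, and leave the things standing round the clamp where they are.

Things in the scene. Friction and masses are not known exactly. Their poses are not given: they have to be found in the camera images.
- clamp: Specimen clamp, fixed to the bench: grey base plate 210 x 110 x 6 mm (clamp x -100 to 110, y -60 to 50 mm). Origin: on the bench, below the line of the slot's long leg. x points along the long leg from slot start to specimen, y left, z up. In a row along x: grey gate plate with L slot, jaw, specimen, two locating posts (12 mm diameter, tops 26 mm above the bench, at x 93, y -15 and 15 mm).
- slot_start (a point): Pin centre at the start of the long leg (both joints 0), on the top of the gate plate, 28 mm above the bench. Plate: clamp x -95 to -5, y -55 to 45 mm; four screw heads near its corners stand 3 mm proud. The slot is 12 mm wide. Axes as the clamp.
- slot_corner (a point): Centre of the slot's corner, on the top face of the plate, 50 mm along the clamp's +x from slot_start. Axes as the clamp.
- slot_end (a point): Pin centre at the end of the short leg (locked), on the top face of the plate, 35 mm along the clamp's -y from slot_corner. Axes as the clamp.
- knob_top (a point): Top centre of the knob, 66 mm above the bench. The knob is an upright black plastic cylinder, 20 mm diameter, 33 to 66 mm above the bench, over a 17 mm steel collar (30 to 33 mm) and a 9 mm pin that runs in the slot with 1.5 mm play each side. Captive: it cannot be lifted or turned, and stays where it is left. Axes as the clamp.
- clamp_bar (a joint): How far the pin, with the bar and jaw, is pushed along the long leg (clamp +x), m: 0 = open (slot start), 0.050 = closed (stop). Starts at 0 to 0.012. Friction about 2 N, no spring. The jaw is a plate 44 mm wide, top 24 mm above the bench, its face at clamp x = 12 mm + joint value. In the short leg the slot keeps the joint above about 0.048.
- lock_pin (a joint): How far the pin has been pushed along the short leg, m, along the clamp's -y: 0 = in line with the long leg, 0.035 = end of the short leg (locked, stop). It can leave 0 (beyond the play) only when clamp_bar is above about 0.048. Friction about 1.5 N, no spring.
- mount_1: Mounted specimen to be clamped: a loose upright disc, 30 mm diameter, 21 mm high, about 35 g, standing on the base plate between jaw and posts, 6 to 16 mm short of its seat at the start. Origin: centre of its underside.
- seat (a point): Where the centre of the specimen's underside lies when it is home against both posts (6 mm above the bench). The closed jaw then stands about 1 mm from it. Axes as the clamp.
- mount_0: Bystander: a like mounted specimen, 30 mm diameter, 21 mm high, loose on the bench to the left of the clamp. Origin: centre of its underside.
- indenter_0: Bystander: dark indenter holder, 23 mm diameter, 36 mm high, loose on the bench to the right of the clamp. Origin: centre of its underside.
- magnet_pot: Bystander: round pot magnet with a small knob, 32 mm diameter, 27 mm high, loose on the bench to the right of the posts. Origin: centre of its underside.

How it is judged:
By the outcome, as a careful person would: the job done as asked, in the order asked, and still so for the second after the job is handed in, with the robot touching nothing.
It also fails if it takes over 35 s, if anything falls off the work surface, if the arm or the gripper's body presses on something with over 40 N, if the wrist force passes 120 N, or if a joint passes its speed limit or range.

ROBOT

A 7-joint arm with a two-finger parallel gripper is mounted at the origin on a cart in front of the work surface, level with it; the furniture and walls round the work are solid. World frame = base frame: x ahead of the robot, y to its left, z up, the work surface at z = 0. Lengths are in m, angles in rad, forces in N, time in s.
With the tool pointing down it reaches from about 0.4 to 0.85 m from the base axis. Payload 10.4 kg.
Tool frame: the origin (TCP) lies on the front face of the gripper's body, between the roots of the fingers; the fingertips stand 70 mm ahead of it and the grasp point (between the pads) lies 51 mm ahead of it (grasp_offset is the distance from the TCP to the grasp point, in m); z points along the fingers, y is the direction in which the jaws open and shut (so a half turn about z gives the same grasp; the last joint's range is limited). The gripper opens to 87 mm and grips with 3 to 60 N. Pads are 19 mm wide; open, the fingers measure 117 mm over their backs; the gripper's body (75 mm by 190 mm) begins 51 mm behind the grasp point.
Start: joints at [1.204, 0.332, -0.065, 1.46, 0.022, 1.35, -0.088], TCP at [0.211, -0.588, 0.292] pointing down, gripper open.
Joint ranges: [-2.6, 2.6], [-0.5, 2.12], [-1.47, 1.34], [0.16, 2.42], [-1.27, 4.41], [0.06, 2.06], [-2.6, 2.6]. Speed limits (rad/s): [2.22, 2.22, 2.79, 2.79, 3.14, 3.14, 3.14].

INTERFACE

Orientations are given as a unit quaternion [x, y, z, w].
In Python, from bench import * gives the robot as it stands. The module is installed in compiled form; this text tells all that it offers.
- The arm moves only by the tool arm_command, never from a script. Its argument "commands" is a list of rows, each a list of 3 entries, a list of its own where there are three numbers: the opening in per cent of the stroke, from 0 (shut) to 100 (fully open), then the shift along the tool's x, y, z in m, then the turn, a rotation vector about the tool's x, y, z in rad. A call has exactly 10 rows; each row is the pose to reach, as a shift and turn from the pose commanded when the call began, along the tool's axes at that moment; what a row does not reach only later rows make up. A row lasts 1/12 s, in which the tool goes at most 41.7 mm and 7.16 degrees, less where a joint would pass 70% of its speed; a pose out of reach is approached as far as the arm can. A call with a gripper value outside its range is refused whole. The fingers move at their own pace and stop on an object; "squeeze" is the grip in N (left out, the last holds). Time passes only in rows, so rows that repeat a pose let the fingers close, or fill a call up. It gives the time, the measured TCP pose, the force and the opening at its end, in the units of the state.
- read_state(): the state, without advancing time (a new reading comes with each control period).
- camera(name): name is "side" or "top" or "wrist"; returns a dict with "pixels" (400x640x3 uint8, red, green, blue), "fx", "fy", "cx", "cy" (pixels), "dist_coeffs" ([k1, k2, p1, p2, k3] as OpenCV has them; the pictures are not rectified), "rvec" (rotation vector, rad) and "tvec" (3), from world to camera coordinates, as OpenCV has them; the wrist camera has in their place "mount" (4x4, takes a point from camera to tool coordinates, whose origin is the TCP and whose axes are the flange's). Camera axes: x right, y down, z forward; pixel columns grow to the right and rows downward; lengths in m; the calibration is good to about 2 mm. A picture is of the moment at which its call begins: read the wrist's pose just before it. There is no depth.
- close_job(): hands the job in, once; it reports no verdict.
The state is a dict: "time": time; "joint_positions": joint angles; "joint_vel": joint speeds; "joint_torque": joint torques, N m; "ee_pos": TCP position; "eef_rot": TCP orientation; "ft_force": force on the tool from outside, world axes, zero at the start; "torque": the same for the moment, N m; "width": finger opening in m.
Only numpy, scipy, OpenCV 4.12 (cv2) and the standard library are available. Lean on these libraries where they do the work, as an engineer would, in place of code of your own. Each camera call takes 0.05 s, during which the arm holds its last target.

## Working session

There is one attempt and no reset: what is moved stays moved. The work goes in short steps, Python scripts to look and compute and a tool call to move; the robot and the scene stay as the last step left them, time stands still between calls to the robot, and variables do not carry over. Pictures are saved under pics/ and viewed, and the job is handed in when it is done.

Besides the shell and the picture viewer there is one more tool, called after "Call:" as a command line: name --argument value ..., lists and objects as JSON in quotes. arm_command: Moves the arm, as the interface text tells. Its arguments: {"type":"object","properties":{"commands":{"type":"array","items":{"type":"array"}},"squeeze":{"type":"number"}},"required":["commands"]}

```bash
mkdir -p pics; python3 - <<'E'
from bench import *
import cv2
s=read_state()
print({k:(v if not hasattr(v,'__len__') else [round(float(a),4) for a in v]) for k,v in s.items()})
for n in ("top","side"):
    c=camera(n); cv2.imwrite(f"pics/{n}0.png",c["pixels"][:,:,::-1])
    print(n,{k:v for k,v in c.items() if k!="pixels"})
c=camera("wrist");print(c["mount"],c["fx"]);cv2.imwrite("pics/wrist0.png",c["pixels"][:,:,::-1])
E
```

```text
{'time': 0.0, 'joint_positions': [1.2044, 0.3329, -0.0647, 1.4609, 0.0216, 1.3499, -0.0885], 'joint_vel': [0.0001, -0.0008, -0.0003, -0.0005, -0.0, 0.0007, 0.001], 'joint_torque': [0.0006, -62.3267, 0.0253, -38.9897, -0.0612, 0.0396, 0.0001], 'ee_pos': [0.2105, -0.5882, 0.2915], 'eef_rot': [0.9853, 0.171, -0.0002, -0.0007], 'ft_force': [0.1128, 0.145, 0.4347], 'torque': [-0.0141, 0.0228, 0.0201], 'width': 0.08719546116814807}
top {'fx': 472.13437113341985, 'fy': 472.13437113341985, 'cx': 315.0165465837996, 'cy': 188.5774091361179, 'dist_coeffs': array([0.02480582, 0.        , 0.        , 0.        , 0.        ]), 'rvec': array([ 2.09797991, -2.12403686,  0.16602617]), 'tvec': array([-0.02363159,  0.59324947,  0.85856281])}
side {'fx': 505.17185718265483, 'fy': 505.17185718265483, 'cx': 313.7972518281581, 'cy': 199.16141667847896, 'dist_coeffs': array([-0.09374931,  0.        ,  0.        ,  0.        ,  0.        ]), 'rvec': array([ 2.07046367, -0.28361552,  0.17795254]), 'tvec': array([-0.57691351,  0.12028463,  0.76061437])}
[[ 3.58178784e-04 -9.54655683e-01 -2.97711940e-01  8.22731144e-02]
 [ 9.99999918e-01  2.85261759e-04  2.88372697e-04 -6.69888078e-04]
 [-1.90370803e-04 -2.97712018e-01  9.54655706e-01 -9.25820143e-02]
 [ 0.00000000e+00  0.00000000e+00  0.00000000e+00  1.00000000e+00]] 276.9067459471557
```

View pics/top0.png

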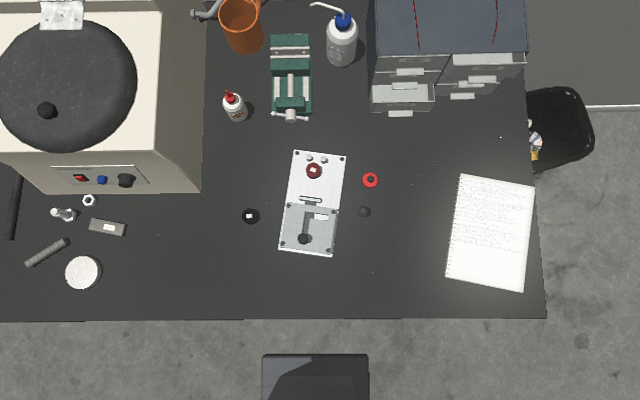

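View pics/side0.png

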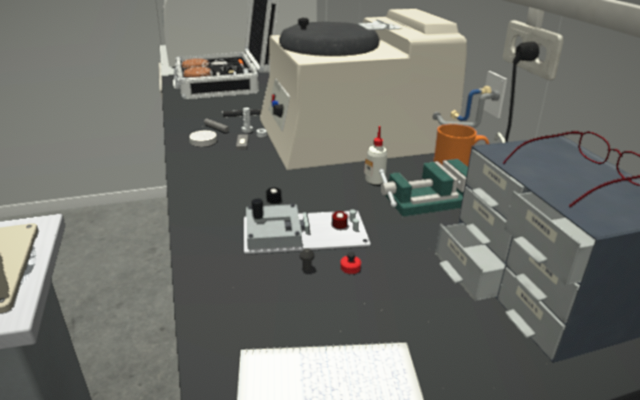

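View pics/wrist0.png

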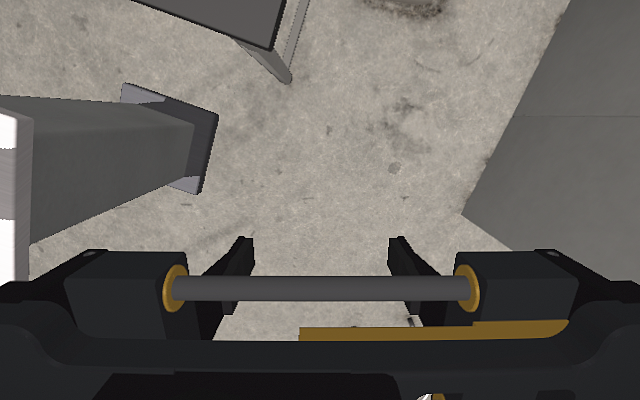

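Top view: the clamp lies around (315,200) with its x axis pointing up and slightly right in the picture. The knob is at about (304,238), and the bystanders are at (250,216), (370,180) and (364,211). I'll zoom in next.

```bash
cat > h.py <<'E'
import cv2,numpy as np
from scipy.spatial.transform import Rotation as R
def ray(c,uv):
    K=np.array([[c["fx"],0,c["cx"]],[0,c["fy"],c["cy"]],[0,0,1]])
    p=cv2.undistortPoints(np.array(uv,float).reshape(-1,1,2),K,c["dist_coeffs"]).reshape(-1,2)
    d=np.c_[p,np.ones(len(p))]
    M=cv2.Rodrigues(c["rvec"])[0]
    return -M.T@c["tvec"], d@M
def plane(c,uv,z):
    o,d=ray(c,uv); return o+d*((z-o[2])/d[:,2])[:,None]
def proj(c,P):
    K=np.array([[c["fx"],0,c["cx"]],[0,c["fy"],c["cy"]],[0,0,1]])
    return cv2.projectPoints(np.array(P,float).reshape(-1,3),c["rvec"],c["tvec"],K,c["dist_coeffs"])[0].reshape(-1,2)
E
python3 - <<'E'
import cv2
t=cv2.imread("pics/top0.png");cv2.imwrite("pics/topz.png",cv2.resize(t[140:265,235:390],None,fx=4.8,fy=4.8,interpolation=cv2.INTER_CUBIC))
t=cv2.imread("pics/side0.png");cv2.imwrite("pics/sidez.png",cv2.resize(t[175:285,230:385],None,fx=5,fy=5,interpolation=cv2.INTER_CUBIC))
E
```

```text
(no output)
```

View pics/topz.png

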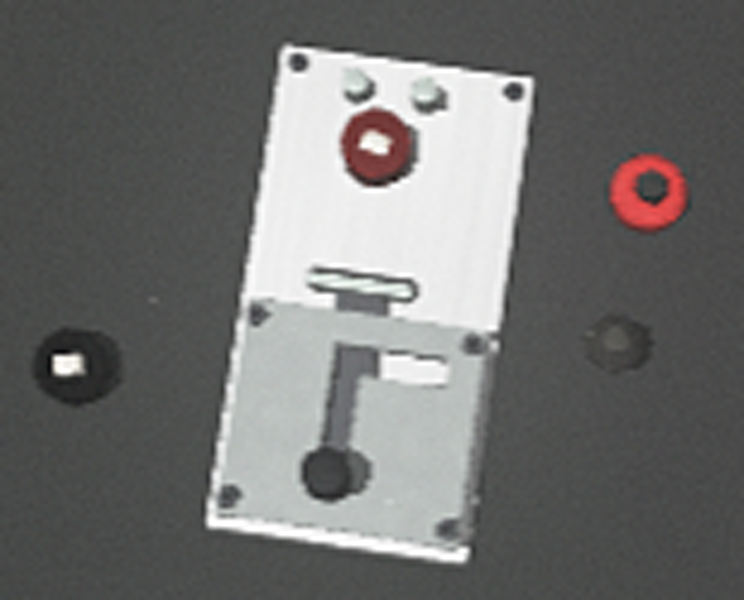

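View pics/sidez.png

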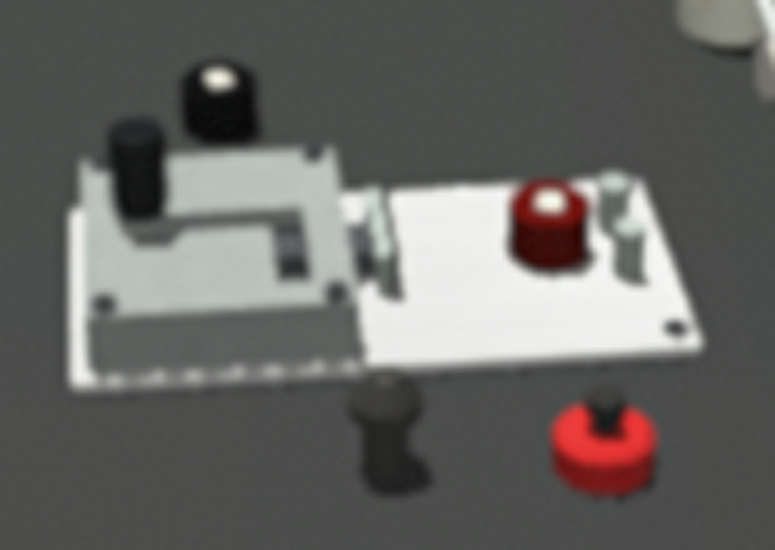

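Zoomed top view: the base plate corners are at zoom pixels (283,45), (533,78), (468,560) and (208,524). The knob is at (328,472), the specimen at (376,147), and the slot's short leg runs to the right.

```bash
cat > m.py <<'E'
from h import *
from bench import *
import json
c=camera("top");c2=camera("side")
px=lambda u:(np.array(u,float)+.5)/4.8-.5+np.array([235,140])
px2=lambda u:(np.array(u,float)+.5)/5-.5+np.array([230,175])
W=plane(c,px([(283,45),(533,78),(468,560),(208,524)]),.006)[:,:2]
C=np.array([(110,50),(110,-60),(-100,-60),(-100,50)])/1e3
def fit(C,W):
    a=C-C.mean(0);b=W-W.mean(0)
    th=np.arctan2((a[:,0]*b[:,1]-a[:,1]*b[:,0]).sum(),(a*b).sum())
    Rm=np.array([[np.cos(th),-np.sin(th)],[np.sin(th),np.cos(th)]])
    t=W.mean(0)-Rm@C.mean(0); return th,Rm,t,(C@Rm.T+t-W)
th,Rm,t,e=fit(C,W)
print("top",th,t,np.round(e*1e3,1).tolist())
W2=plane(c2,px2([(642,180),(702,350),(70,388),(68,208)]),.006)[:,:2]
th2,_,t2,e2=fit(C,W2);print("side",th2,t2,np.round(e2*1e3,1).tolist())
f=lambda P:np.round((P[:,:2]-t)@Rm*1e3,1)
print("knob",f(plane(c,px([(326,471)]),.066)),f(plane(c2,px2([(137,126)]),.066)))
print("slot corner-ish inner L", f(plane(c,px([(340,345),(448,358),(448,386),(352,452)]),.028)))
print("plate",f(plane(c,px([(246,298),(497,332),(472,548),(216,515)]),.028)))
print("spec",f(plane(c,px([(376,146)]),.027)),"mount0",f(plane(c,px([(74,365)]),.021)),"ind",f(plane(c,px([(622,342)]),.036)),"pot",f(plane(c,px([(648,192)]),.018)))
E
python3 m.py
```

```text
top -0.1513799974825819 [ 0.57134041 -0.01826825] [[1.3, 0.4], [1.3, -0.7], [-1.6, -0.3], [-1.0, 0.6]]
side -0.16370564709825633 [ 0.57145839 -0.01873513] [[-0.6, -0.4], [0.5, 0.6], [-0.4, 1.4], [0.5, -1.6]]
knob [[-74.8   0.1]] [[-73.5   3.5]]
slot corner-ish inner L [[-20.    4.5]
 [-19.3 -40.3]
 [-30.7 -41.9]
 [-62.9  -6.8]]
plate [[ -6.   45.9]
 [ -5.8 -58.8]
 [-94.5 -60.4]
 [-95.9  44.3]]
spec [[65.3  1.8]] mount0 [[-42.6 113.3]] ind [[  -4.1 -109.6]] pot [[  63.1 -113.6]]
```

```bash
cat > go.py <<'E'
from h import *
from bench import *
import sys
# clamp pose
TH=-0.157;T=np.array([.5714,-.0185])
Rm=np.array([[np.cos(TH),-np.sin(TH)],[np.sin(TH),np.cos(TH)]])
def state():
    s=read_state(); p=np.array(s["ee_pos"]);q=R.from_quat(s["eef_rot"])
    pc=np.r_[Rm.T@(p[:2]-T),p[2]-.07]; f=np.array(s["ft_force"]);fc=np.r_[Rm.T@f[:2],f[2]]
    print("t",round(s["time"],2),"tip clamp mm",np.round(pc*1e3,1),"F clamp",np.round(fc,1),"w",round(s["width"],4)); return p,q
def rel(target):
    p,q=state()
    xc=np.r_[Rm[:,0],0];z=np.array([0,0,-1.]);Q=R.from_matrix(np.c_[xc,np.cross(z,xc),z])
    w=np.r_[T+Rm@np.array(target[:2]),target[2]+.07]
    print("shift",np.round(q.inv().apply(w-p),4),"turn",np.round((q.inv()*Q).as_rotvec(),4))
if __name__=="__main__": rel([float(a)/1e3 for a in sys.argv[1:4]])
E
python3 go.py -118 0 120
```

```text
t 0.25 tip clamp mm [-267.3 -619.2  221.9] F clamp [-0.2  0.3  0.6] w 0.0869
shift [ 0.4282 -0.4715  0.1022] turn [-6.000e-04  2.000e-04  5.008e-01]
```

Call:
arm_command --commands '[[0, [0.012, -0.013, 0], [0, 0, 0]], [0, [0.035, -0.037, 0], [0, 0, 0.05]], [0, [0.058, -0.061, 0], [0, 0, 0.12]], [0, [0.081, -0.085, 0], [0, 0, 0.2]], [0, [0.104, -0.109, 0], [0, 0, 0.28]], [0, [0.127, -0.133, 0], [0, 0, 0.36]], [0, [0.15, -0.157, 0], [0, 0, 0.44]], [0, [0.173, -0.181, 0], [0, 0, 0.5]], [0, [0.196, -0.205, 0], [0, 0, 0.5]], [0, [0.219, -0.229, 0], [0, 0, 0.5]]]' --squeeze 20

```text
time: 1.08
ee_pos: [0.34, -0.2974, 0.2923]
eef_rot: [0.997, -0.078, 0.0, 0.0]
ft_force: [0.6, -0.9, -0.8]
width: 0.0281
```

```bash
python3 go.py -118 0 120
```

```text
t 1.08 tip clamp mm [-185.  -311.7  222.3] F clamp [ 0.7 -0.8 -0.8] w 0.0281
shift [ 0.067  -0.3117  0.1022] turn [ 0.0005 -0.0002  0.0003]
```

Call:
arm_command --commands '[[0, [0.007, -0.033, 0], [0, 0, 0]], [0, [0.014, -0.066, 0], [0, 0, 0]], [0, [0.021, -0.099, 0.01], [0, 0, 0]], [0, [0.028, -0.132, 0.02], [0, 0, 0]], [0, [0.035, -0.165, 0.035], [0, 0, 0]], [0, [0.042, -0.198, 0.05], [0, 0, 0]], [0, [0.05, -0.231, 0.065], [0, 0, 0]], [0, [0.057, -0.264, 0.08], [0, 0, 0]], [0, [0.064, -0.295, 0.095], [0, 0, 0]], [0, [0.066, -0.308, 0.1], [0, 0, 0]]]'

```text
time: 1.92
ee_pos: [0.4529, -0.0009, 0.1907]
eef_rot: [0.997, -0.076, -0.001, -0.001]
ft_force: [-0.9, 0.3, -0.5]
width: 0.0002
```

Call:
arm_command --commands '[[0, [0, 0, 0], [0, 0, 0]], [0, [0, 0, 0], [0, 0, 0]], [0, [0, 0, 0], [0, 0, 0]], [0, [0, 0, 0], [0, 0, 0]], [0, [0, 0, 0], [0, 0, 0]], [0, [0, 0, 0], [0, 0, 0]], [0, [0, 0, 0], [0, 0, 0]], [0, [0, 0, 0], [0, 0, 0]], [0, [0, 0, 0], [0, 0, 0]], [0, [0, 0, 0], [0, 0, 0]]]'

```text
time: 2.75
ee_pos: [0.4528, -0.0051, 0.1923]
eef_rot: [0.997, -0.078, 0.0, 0.0]
ft_force: [0.3, 0.4, 0.4]
width: 0.0006
```

```bash
python3 - <<'E'
from go import *
rel([-.112,0,.044])
for n in ("top","side","wrist"):
    c=camera(n);cv2.imwrite(f"pics/{n}1.png",c["pixels"][:,:,::-1])
a=cv2.imread("pics/top1.png");b=cv2.imread("pics/side1.png")
cv2.imwrite("pics/c1.png",np.hstack([cv2.resize(a[140:300,220:380],(395,395)),cv2.resize(b[120:290,210:380],(395,395))]))
E
```

```text
t 2.75 tip clamp mm [-119.3   -5.3  122.3] F clamp [0.2 0.5 0.4] w 0.0006
shift [ 0.0073 -0.0053  0.0783] turn [ 0.0001 -0.0001  0.0007]
```

View pics/c1.png

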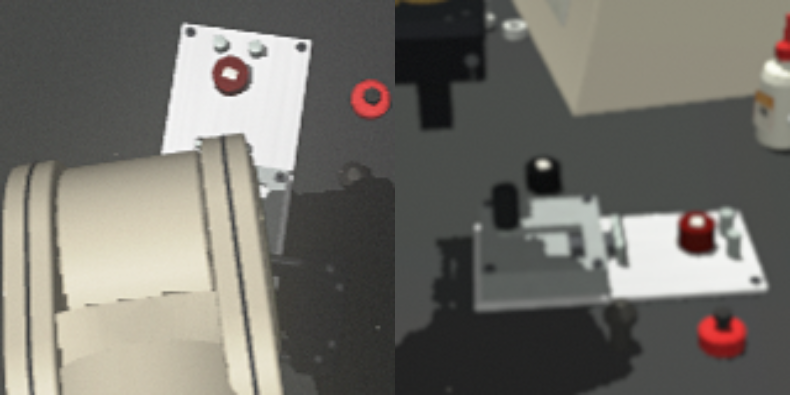

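View pics/wrist1.png

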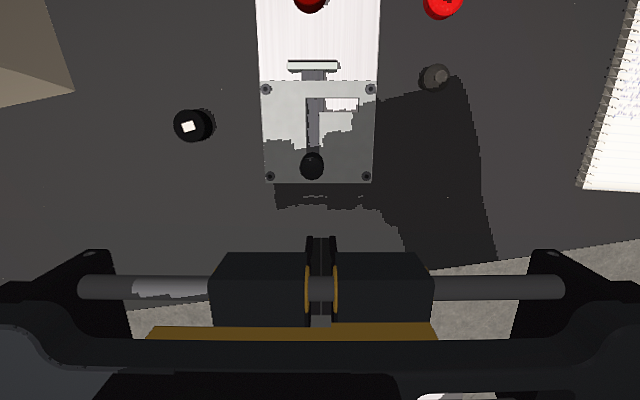

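Wrist view: the closed fingers are at column 321, the knob is at (312,165), and the slot is visible. I'll shift about 5 mm toward clamp +y and descend behind the knob.

Call:
arm_command --commands '[[0, [0.003, -0.003, 0.006], [0, 0, 0]], [0, [0.006, -0.005, 0.018], [0, 0, 0]], [0, [0.007, -0.005, 0.032], [0, 0, 0]], [0, [0.007, -0.005, 0.046], [0, 0, 0]], [0, [0.007, -0.005, 0.06], [0, 0, 0]], [0, [0.007, -0.005, 0.072], [0, 0, 0]], [0, [0.007, -0.005, 0.078], [0, 0, 0]], [0, [0.007, -0.005, 0.078], [0, 0, 0]], [0, [0.007, -0.005, 0.078], [0, 0, 0]], [0, [0.007, -0.005, 0.078], [0, 0, 0]]]'

```text
time: 3.73
ee_pos: [0.461, -0.0011, 0.1149]
eef_rot: [0.997, -0.078, 0.001, 0.0]
ft_force: [0.0, 0.7, -0.8]
width: 0.0001
```

```bash
cat > look.py <<'E'
from go import *
i=sys.argv[1];a=[float(x)/1e3 for x in sys.argv[2:5]]
rel(a)
for n in ("side","wrist"):
    c=camera(n);cv2.imwrite(f"pics/{n}{i}.png",c["pixels"][:,:,::-1])
a=cv2.imread(f"pics/wrist{i}.png");b=cv2.imread(f"pics/side{i}.png")
cv2.imwrite(f"pics/c{i}.png",np.vstack([cv2.resize(a[0:300,170:490],(500,469)),]))
cv2.imwrite(f"pics/d{i}.png",cv2.resize(b[160:290,220:380],None,fx=4,fy=4,interpolation=cv2.INTER_CUBIC))
E
python3 look.py 2 -95.5 0 44
```

```text
t 3.73 tip clamp mm [-1.118e+02 -1.000e-01  4.490e+01] F clamp [-0.1  0.7 -0.8] w 0.0001
shift [ 0.0163 -0.0001  0.0009] turn [-0.     -0.001   0.0008]
```

View pics/c2.png

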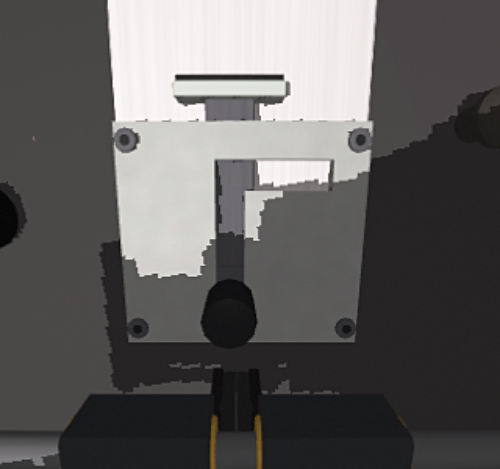

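View pics/d2.png

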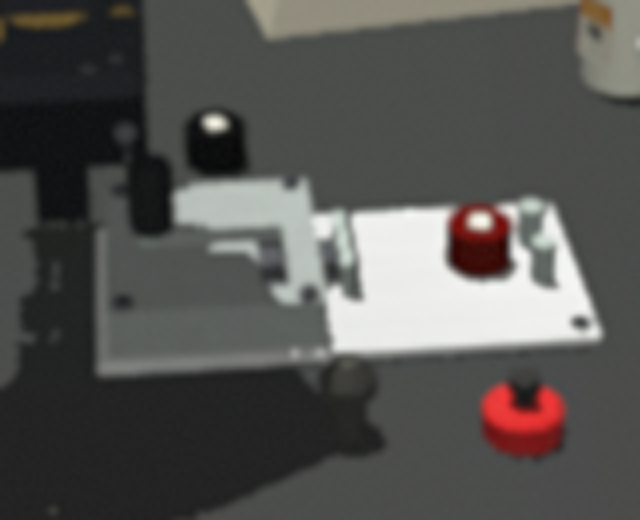

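Wrist view: the knob is at crop (229,315) and the finger seam at column 237, so about 2 mm of +y correction is needed. Side view: the tips are level with the lower half of the knob. I'll start the push slowly.

Call:
arm_command --commands '[[0, [0.003, -0.001, 0.001], [0, 0, 0]], [0, [0.006, -0.002, 0.002], [0, 0, 0]], [0, [0.009, -0.002, 0.002], [0, 0, 0]], [0, [0.011, -0.002, 0.002], [0, 0, 0]], [0, [0.013, -0.002, 0.002], [0, 0, 0]], [0, [0.015, -0.002, 0.002], [0, 0, 0]], [0, [0.017, -0.002, 0.002], [0, 0, 0]], [0, [0.019, -0.002, 0.002], [0, 0, 0]], [0, [0.021, -0.002, 0.002], [0, 0, 0]], [0, [0.023, -0.002, 0.002], [0, 0, 0]]]'

```text
time: 4.67
ee_pos: [0.4834, -0.0028, 0.1121]
eef_rot: [0.997, -0.078, -0.0, 0.0]
ft_force: [-2.0, -0.0, 1.1]
width: 0.0003
```

```bash
python3 look.py 3 -60 2 44
```

```text
t 4.67 tip clamp mm [-89.4   1.7  42.1] F clamp [-2.  -0.3  1.1] w 0.0003
shift [ 0.0294 -0.0002 -0.0019] turn [0.0002 0.0007 0.0009]
```

View pics/c3.png

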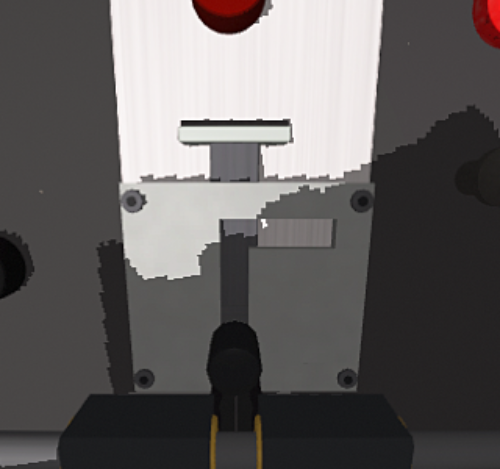

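Contact is made at about 2 N, with the knob centred on the fingers and starting to move. Continuing.

Call:
arm_command --commands '[[0, [0.002, 0, 0], [0, 0, 0]], [0, [0.0045, 0, 0], [0, 0, 0]], [0, [0.007, 0, 0], [0, 0, 0]], [0, [0.0095, 0, 0], [0, 0, 0]], [0, [0.012, 0, 0], [0, 0, 0]], [0, [0.0145, 0, 0], [0, 0, 0]], [0, [0.017, 0, 0], [0, 0, 0]], [0, [0.0195, 0, 0], [0, 0, 0]], [0, [0.022, 0, 0], [0, 0, 0]], [0, [0.024, 0, 0], [0, 0, 0]]]'

```text
time: 5.6
ee_pos: [0.5075, -0.0066, 0.1122]
eef_rot: [0.997, -0.078, 0.0, 0.0]
ft_force: [-2.3, -0.1, -0.4]
width: 0.0002
```

Call:
arm_command --commands '[[0, [0.002, 0, 0], [0, 0, 0]], [0, [0.004, 0, 0], [0, 0, 0]], [0, [0.006, 0, 0], [0, 0, 0]], [0, [0.008, 0, 0], [0, 0, 0]], [0, [0.01, 0, 0], [0, 0, 0]], [0, [0.0115, 0, 0], [0, 0, 0]], [0, [0.013, 0, 0], [0, 0, 0]], [0, [0.0135, 0, 0], [0, 0, 0]], [0, [0.0135, 0, 0], [0, 0, 0]], [0, [0.0135, 0, 0], [0, 0, 0]]]'

```text
time: 6.43
ee_pos: [0.5207, -0.0087, 0.1123]
eef_rot: [0.997, -0.078, 0.0, 0.0]
ft_force: [-1.6, 0.0, -0.4]
width: 0.0007
```

```bash
python3 look.py 4 -44.5 2 44
```

```text
t 6.43 tip clamp mm [-51.6   1.8  42.3] F clamp [-1.5 -0.2 -0.4] w 0.0007
shift [ 0.0071 -0.0002 -0.0017] turn [ 0.     -0.0003  0.0008]
```

View pics/c4.png

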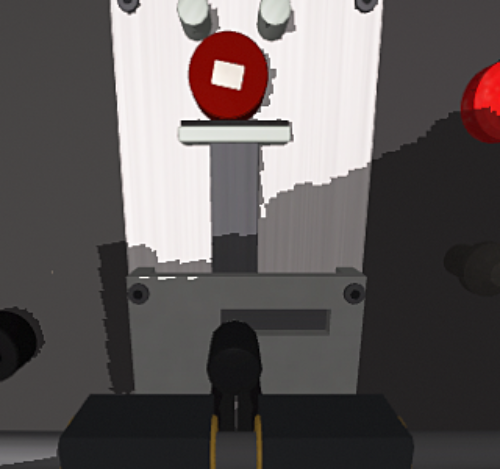

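View pics/d4.png

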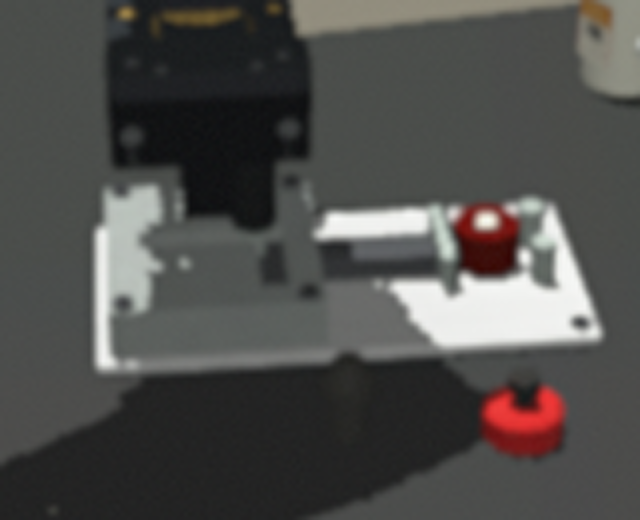

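The jaw has reached the specimen and is driving it. About 7 mm remains, so I'll slow down.

Call:
arm_command --commands '[[0, [0.001, 0, 0], [0, 0, 0]], [0, [0.002, 0, 0], [0, 0, 0]], [0, [0.003, 0, 0], [0, 0, 0]], [0, [0.004, 0, 0], [0, 0, 0]], [0, [0.005, 0, 0], [0, 0, 0]], [0, [0.0055, 0, 0], [0, 0, 0]], [0, [0.006, 0, 0], [0, 0, 0]], [0, [0.006, 0, 0], [0, 0, 0]], [0, [0.006, 0, 0], [0, 0, 0]], [0, [0.006, 0, 0], [0, 0, 0]]]'

```text
time: 7.37
ee_pos: [0.5264, -0.0096, 0.1122]
eef_rot: [0.997, -0.078, -0.0, 0.0]
ft_force: [-3.1, 0.5, 0.5]
width: 0.0007
```

```bash
python3 go.py -44.5 2 44
```

```text
t 7.37 tip clamp mm [-45.8   1.8  42.2] F clamp [-3.2  0.   0.5] w 0.0007
shift [ 0.0013 -0.0002 -0.0018] turn [0.0001 0.0001 0.0008]
```

Call:
arm_command --commands '[[0, [0.0003, 0, 0], [0, 0, 0]], [0, [0.0006, 0, 0], [0, 0, 0]], [0, [0.0009, 0, 0], [0, 0, 0]], [0, [0.0012, 0, 0], [0, 0, 0]], [0, [0.0015, 0, 0], [0, 0, 0]], [0, [0.0015, 0, 0], [0, 0, 0]], [0, [0.0015, 0, 0], [0, 0, 0]], [0, [0.0015, 0, 0], [0, 0, 0]], [0, [0.0015, 0, 0], [0, 0, 0]], [0, [0.0015, 0, 0], [0, 0, 0]]]'

```text
time: 8.2
ee_pos: [0.5271, -0.0096, 0.112]
eef_rot: [0.997, -0.078, -0.001, 0.0]
ft_force: [-8.2, 1.6, 4.6]
width: 0.0007
```

```bash
python3 look.py 5 -44.5 2 44
```

```text
t 8.2 tip clamp mm [-45.2   1.8  42. ] F clamp [-8.3  0.3  4.6] w 0.0007
shift [ 0.0007 -0.0002 -0.002 ] turn [0.0006 0.0022 0.001 ]
```

View pics/c5.png

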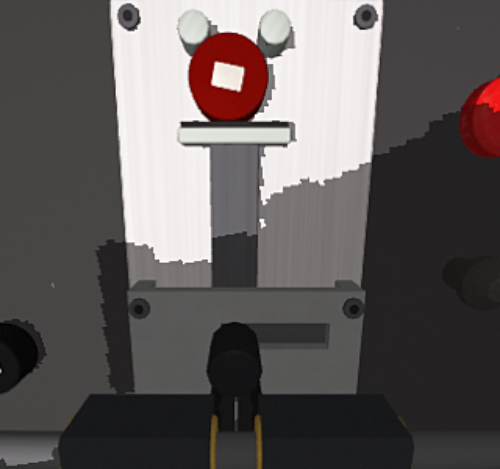

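About 8 N now resists the push, so it is at some stop. The specimen at column of the posts' midline at 235, so I'll measure whether it is really home.

```bash
cat > wm.py <<'E'
from go import *
def wcam(s,c):
    q=R.from_quat(s["eef_rot"]).as_matrix();M=np.eye(4);M[:3,:3]=q;M[:3,3]=s["ee_pos"]
    Wc=np.linalg.inv(M@np.array(c["mount"])); c["rvec"]=cv2.Rodrigues(Wc[:3,:3])[0];c["tvec"]=Wc[:3,3]; return c
cl=lambda P:np.round((P[:,:2]-T)@Rm*1e3,1)
E
python3 - <<'E'
from wm import *
s=read_state();c=wcam(s,camera("wrist"))
im=cv2.cvtColor(c["pixels"],cv2.COLOR_RGB2BGR);cv2.imwrite("pics/w6.png",im)
cv2.imwrite("pics/w6z.png",cv2.resize(im[0:110,235:425],None,fx=4.2,fy=4.2,interpolation=cv2.INTER_CUBIC))
E
```

```text
(no output)
```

View pics/w6z.png

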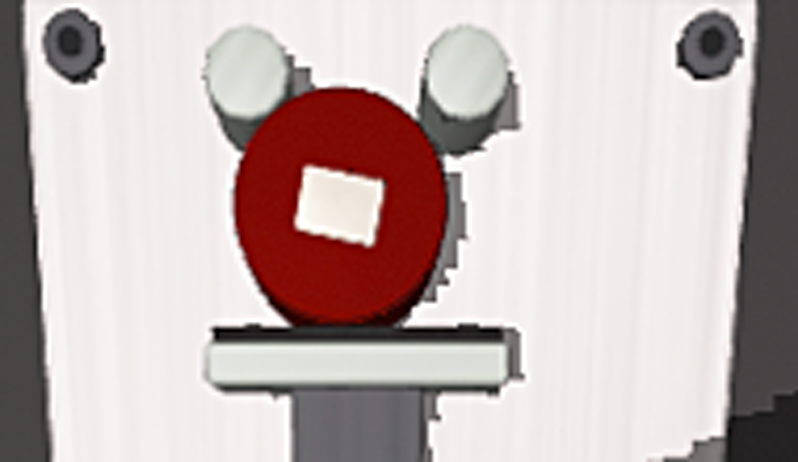

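Zoomed wrist view: the post tops are at (247,72) and (467,72), the specimen top is centred at about (341,205), and the jaw top is at rows 328–385.

```bash
cat > spec.py <<'E'
from wm import *
def measure(tag):
    s=read_state();c=wcam(s,camera("wrist"));im=cv2.cvtColor(c["pixels"],cv2.COLOR_RGB2BGR)
    cv2.imwrite(f"pics/w{tag}.png",im)
    h=cv2.cvtColor(im,cv2.COLOR_BGR2HSV)
    m=cv2.inRange(h,(0,120,125),(6,255,255))+0*cv2.inRange(h,(174,120,125),(180,255,255))
    m[:, :250]=0;m[:,400:]=0;m[130:]=0
    n,l,st,ce=cv2.connectedComponentsWithStats(m);i=1+np.argmax(st[1:,4])
    cs=max(cv2.findContours((l==i).astype('uint8'),cv2.RETR_EXTERNAL,cv2.CHAIN_APPROX_NONE)[0],key=cv2.contourArea)
    print("pix v sample",np.unique(h[...,2][l==i])[[0,-1]],"bbox",st[i])
    W=plane(c,cs.reshape(-1,2).astype(float),.027)
    ctr,r=cv2.minEnclosingCircle((W[:,:2]*1e3).astype(np.float32))
    print("spec top clamp mm",cl(np.r_[np.array(ctr)/1e3,0][None]),"r",round(r,1))
    return c
if __name__=="__main__":
    c=measure(sys.argv[1])
    px=lambda u:(np.array(u,float)+.5)/4.2-.5+np.array([235,0])
    print("posts",cl(plane(c,px([(247,72),(467,72)]),.026)))
    print("jaw top far/near",cl(plane(c,px([(360,328),(360,340),(360,385),(206,360),(507,360)]),.024)))
    print("spec manual L,R,T,B",cl(plane(c,px([(235,203),(447,203),(341,87),(341,318)]),.027)))
    p=cv2.imread("pics/c5.png")
E
python3 spec.py 7
```

```text
pix v sample [125 161] bbox [ 292   22   49   54 1668]
spec top clamp mm [[75.4  5.7]] r 14.3
posts [[ 91.9  17.9]
 [ 91.9 -11.7]]
jaw top far/near [[ 60.1   2.7]
 [ 58.5   2.7]
 [ 52.5   2.7]
 [ 55.9  24.9]
 [ 55.9 -18.5]]
spec manual L,R,T,B [[75.7 19.8]
 [75.7 -9.2]
 [89.8  5.2]
 [61.   5.3]]
```

After correcting for the posts' offset, the specimen is about 2 mm toward the left post (y +2.2, x 76.6). The jaw is about 1 mm short of closed and presses the specimen onto the left post. I'll lean on it slightly more.

Call:
arm_command --commands '[[0, [0.0002, 0, 0], [0, 0, 0]], [0, [0.0004, 0, 0], [0, 0, 0]], [0, [0.0006, 0, 0], [0, 0, 0]], [0, [0.0008, 0, 0], [0, 0, 0]], [0, [0.0008, 0, 0], [0, 0, 0]], [0, [0.0008, 0, 0], [0, 0, 0]], [0, [0.0008, 0, 0], [0, 0, 0]], [0, [0.0008, 0, 0], [0, 0, 0]], [0, [0.0008, 0, 0], [0, 0, 0]], [0, [0.0008, 0, 0], [0, 0, 0]]]'

```text
time: 9.23
ee_pos: [0.5274, -0.0096, 0.112]
eef_rot: [0.997, -0.078, -0.002, 0.0]
ft_force: [-11.2, 0.9, 7.1]
width: 0.0005
```

```bash
python3 go.py -44.5 2 44; python3 spec.py 8|head -2; python3 -c "
import cv2;im=cv2.imread('pics/w8.png');cv2.imwrite('pics/w8z.png',cv2.resize(im[0:110,235:425],None,fx=4.2,fy=4.2,interpolation=cv2.INTER_CUBIC))"
```

```text
t 9.23 tip clamp mm [-44.9   1.9  42. ] F clamp [-11.2  -0.9   7.1] w 0.0005
shift [ 0.0004 -0.0001 -0.002 ] turn [0.0008 0.0034 0.0011]
pix v sample [125 156] bbox [ 291   21   50   55 1679]
spec top clamp mm [[75.5  5.7]] r 14.3
```

View pics/w8z.png

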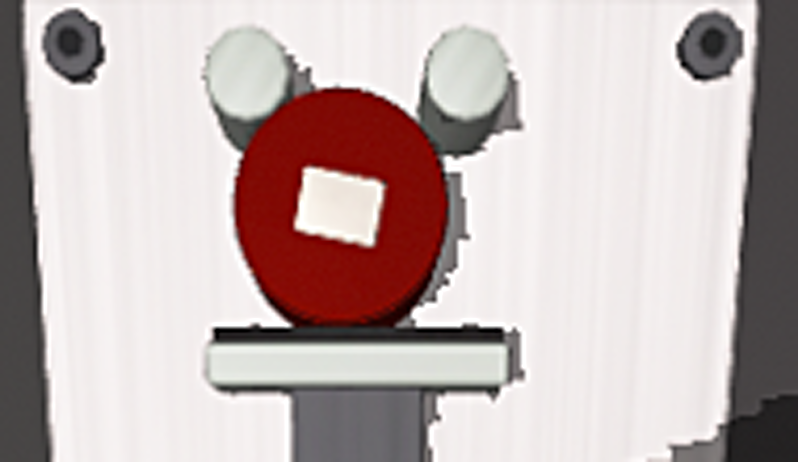

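The force rose to 11 N with no specimen movement. I need to know whether the bar is at its stop or the specimen is jammed on the left post, so I'll look closer at the jaw and slot.

```bash
python3 -c "
import cv2;im=cv2.imread('pics/w8.png');cv2.imwrite('pics/w8y.png',cv2.resize(im[60:250,235:425],None,fx=3.15,fy=3.15,interpolation=cv2.INTER_CUBIC))"
```

```text
(no output)
```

View pics/w8y.png

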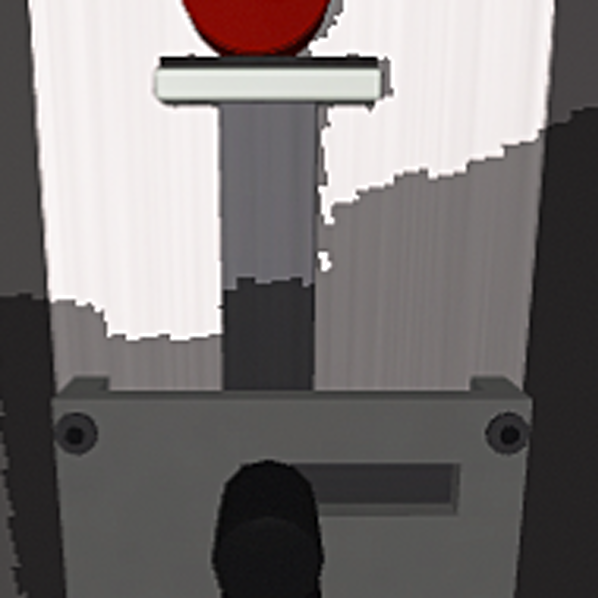

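```bash
python3 - <<'E'
from wm import *
s=read_state();c=wcam(s,camera("wrist"))
a=lambda u:(np.array(u,float)+.5)/4.2-.5+np.array([235,0])
b=lambda u:(np.array(u,float)+.5)/3.15-.5+np.array([235,60])
print("posts",cl(plane(c,a([(248,73),(467,73)]),.026)))
print("plate edge/corners z28",cl(plane(c,b([(290,398),(290,392),(53,400),(531,400)]),.028)))
print("short leg edges z28 top,bottom,right",cl(plane(c,b([(400,464),(400,515),(458,490)]),.028)))
print("screws z31",cl(plane(c,b([(76,434),(508,434)]),.031)))
print("jaw far z24, pad",cl(plane(c,b([(270,57),(270,67),(270,102)]),.024)))
print("knob top z66 far/near edges",cl(plane(c,b([(268,517),(214,560),(322,560)]),.066)))
E
```

```text
posts [[ 91.9  17.8]
 [ 91.9 -11.6]]
plate edge/corners z28 [[ -5.6  -1.6]
 [ -4.3  -1.5]
 [ -6.   47.8]
 [ -5.9 -51.8]]
short leg edges z28 top,bottom,right [[-20.  -25.1]
 [-31.6 -25.6]
 [-25.8 -37.8]]
screws z31 [[-12.5  42.7]
 [-12.4 -46.7]]
jaw far z24, pad [[60.2  2.7]
 [58.5  2.7]
 [52.2  2.7]]
knob top z66 far/near edges [[-17.1   2.9]
 [-25.1  12.2]
 [-25.1  -6.4]]
```

Call:
arm_command --commands '[[0, [0.0002, 0, 0], [0, 0, 0]], [0, [0.0004, 0, 0], [0, 0, 0]], [0, [0.0006, 0, 0], [0, 0, 0]], [0, [0.0006, 0, 0], [0, 0, 0]], [0, [0.0006, 0, 0], [0, 0, 0]], [0, [0.0006, 0, 0], [0, 0, 0]], [0, [0.0006, 0, 0], [0, 0, 0]], [0, [0.0006, 0, 0], [0, 0, 0]], [0, [0.0006, 0, 0], [0, 0, 0]], [0, [0.0006, 0, 0], [0, 0, 0]]]'

```text
time: 10.17
ee_pos: [0.5276, -0.0096, 0.112]
eef_rot: [0.997, -0.078, -0.002, 0.0]
ft_force: [-12.9, 0.9, 8.8]
width: 0.0002
```

```bash
python3 go.py -44.5 2 44; python3 spec.py 9|head -2; python3 -c "
import cv2;im=cv2.imread('pics/w9.png');cv2.imwrite('pics/w9z.png',cv2.resize(im[0:110,235:425],None,fx=4.2,fy=4.2,interpolation=cv2.INTER_CUBIC))"
```

```text
t 10.17 tip clamp mm [-44.7   1.9  42. ] F clamp [-12.9  -1.1   8.8] w 0.0002
shift [ 0.0002 -0.0001 -0.002 ] turn [0.001  0.0042 0.0012]
pix v sample [125 155] bbox [ 292   21   49   55 1674]
spec top clamp mm [[75.5  5.7]] r 14.3
```

View pics/w9z.png

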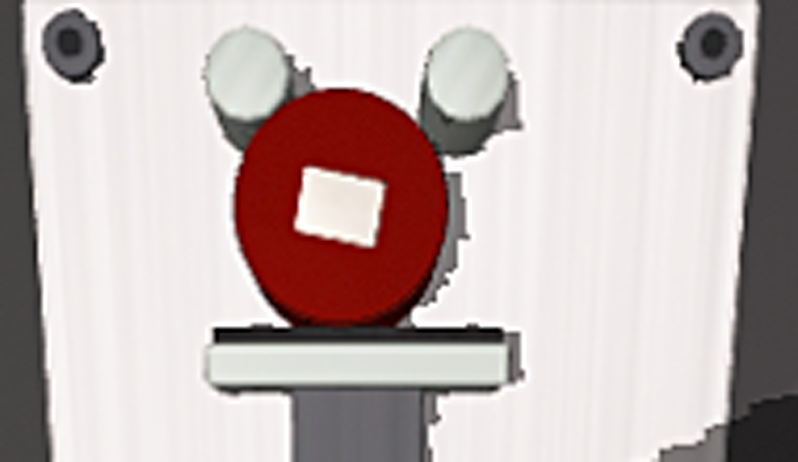

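No change at 13 N, and I won't push harder. I'll ease off and re-press a few times at the same modest level to see whether the specimen settles between the posts.

Call:
arm_command --commands '[[0, [-0.0015, 0, 0], [0, 0, 0]], [0, [-0.003, 0, 0], [0, 0, 0]], [0, [-0.001, 0, 0], [0, 0, 0]], [0, [0, 0, 0], [0, 0, 0]], [0, [-0.003, 0, 0], [0, 0, 0]], [0, [-0.001, 0, 0], [0, 0, 0]], [0, [0, 0, 0], [0, 0, 0]], [0, [-0.003, 0, 0], [0, 0, 0]], [0, [-0.001, 0, 0], [0, 0, 0]], [0, [0, 0, 0], [0, 0, 0]]]'

```text
time: 11.05
ee_pos: [0.5279, -0.0095, 0.112]
eef_rot: [0.997, -0.078, -0.002, 0.0]
ft_force: [-17.3, 3.2, 12.5]
width: 0.0004
```

```bash
python3 go.py -44.5 2 44; python3 spec.py 10|head -2; python3 -c "
import cv2;im=cv2.imread('pics/w10.png');cv2.imwrite('pics/w10z.png',cv2.resize(im[0:110,235:425],None,fx=4.2,fy=4.2,interpolation=cv2.INTER_CUBIC))"
```

```text
t 11.05 tip clamp mm [-44.4   2.   42. ] F clamp [-17.6   0.5  12.5] w 0.0004
shift [-0.0001  0.     -0.002 ] turn [0.0007 0.0043 0.0012]
pix v sample [125 162] bbox [ 291   23   50   53 1673]
spec top clamp mm [[75.5  5.7]] r 14.4
```

View pics/w10z.png

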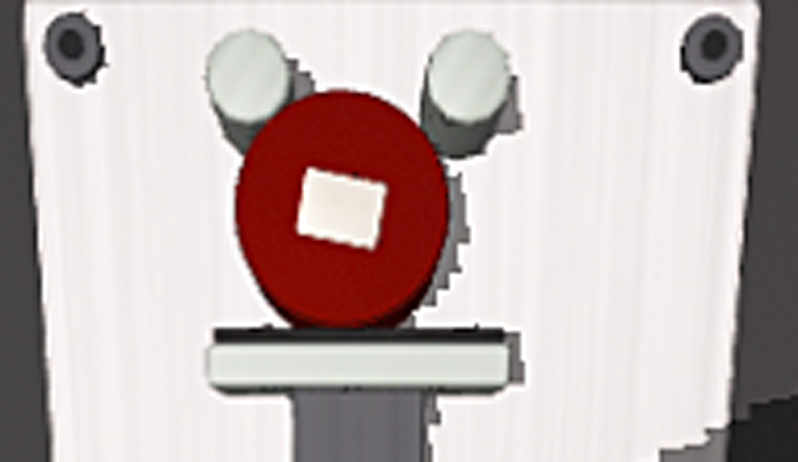

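No change, and no reason to press harder. I'll compare the specimen's offset from the post midline before and after post contact, using the saved pictures, to tell a jam from the bar's stop.

```bash
python3 - <<'E'
import cv2,numpy as np
for n in ("wrist4","wrist5","w8","w10"):
    im=cv2.imread(f"pics/{n}.png");h=cv2.cvtColor(im,cv2.COLOR_BGR2HSV)
    m=((h[...,1]>150)&(h[...,2]>60)&((h[...,0]<8)|(h[...,0]>172))).astype('uint8');m[:,:260]=0;m[:,380:]=0;m[130:]=0
    cs=max(cv2.findContours(m,0,1)[0],key=cv2.contourArea);x,y,w,hh=cv2.boundingRect(cs);print(n,"spec bbox",x,y,w,hh,"mid",x+w/2-.5)
    # jaw: bright band extents at row just below spec
    for r in range(y+hh-2,y+hh+14,2):
        print(r,im[r,316].tolist(),end=' ')
    print()
    for r in (6,14,18): 
        g=im[r,270:375].mean(1).astype(int); print(r,g.tolist())
E
python3 -c "
import cv2;im=cv2.imread('pics/wrist4.png');cv2.imwrite('pics/w4z.png',cv2.resize(im[0:110,235:425],None,fx=4.2,fy=4.2,interpolation=cv2.INTER_CUBIC))"
```

```text
wrist4 spec bbox 291 20 50 56 mid 315.5
74 [4, 12, 135] 76 [11, 11, 54] 78 [45, 43, 45] 80 [87, 93, 91] 82 [231, 237, 234] 84 [217, 224, 220] 86 [220, 225, 223] 88 [224, 229, 226] 
6 [238, 236, 237, 237, 238, 237, 236, 234, 236, 237, 238, 241, 243, 137, 202, 220, 219, 216, 215, 214, 213, 216, 218, 219, 219, 217, 214, 211, 209, 209, 213, 213, 184, 107, 93, 118, 110, 105, 95, 227, 246, 241, 242, 241, 240, 237, 238, 243, 241, 240, 241, 242, 241, 238, 237, 238, 239, 239, 238, 236, 237, 238, 237, 240, 252, 187, 108, 223, 225, 223, 221, 218, 216, 215, 217, 218, 217, 216, 214, 208, 206, 202, 202, 205, 205, 162, 139, 195, 235, 243, 240, 241, 243, 243, 242, 240, 237, 235, 234, 237, 238, 237, 235, 235, 236]
14 [239, 237, 236, 237, 238, 237, 236, 236, 236, 238, 237, 238, 239, 239, 244, 235, 58, 95, 170, 225, 238, 231, 226, 224, 221, 221, 224, 212, 164, 94, 54, 63, 63, 62, 57, 94, 121, 123, 118, 104, 236, 247, 242, 241, 241, 238, 239, 243, 241, 241, 242, 242, 241, 238, 238, 238, 240, 240, 238, 236, 236, 239, 239, 252, 172, 68, 88, 89, 86, 75, 81, 200, 226, 237, 227, 220, 215, 211, 214, 216, 202,
[... 5202 characters left out ...]
216, 220, 220, 219, 216, 213, 210, 210, 210, 211, 210, 209, 205, 201, 193, 197, 236, 247, 241, 239, 239, 241, 243, 244, 243, 240, 238, 236, 235, 237, 238, 238, 236, 235, 237]
18 [241, 239, 237, 238, 238, 238, 237, 236, 236, 237, 238, 239, 238, 190, 160, 215, 221, 219, 218, 216, 215, 214, 217, 219, 219, 220, 218, 214, 211, 210, 209, 212, 212, 157, 95, 114, 122, 117, 106, 224, 249, 244, 242, 242, 241, 239, 239, 243, 243, 241, 242, 242, 243, 240, 238, 238, 240, 240, 238, 237, 237, 238, 238, 238, 247, 253, 83, 215, 223, 226, 222, 221, 219, 216, 216, 217, 218, 216, 215, 212, 208, 205, 202, 201, 204, 190, 131, 69, 191, 247, 241, 242, 243, 244, 243, 240, 238, 236, 235, 238, 238, 238, 235, 236, 237]
```

View pics/w4z.png

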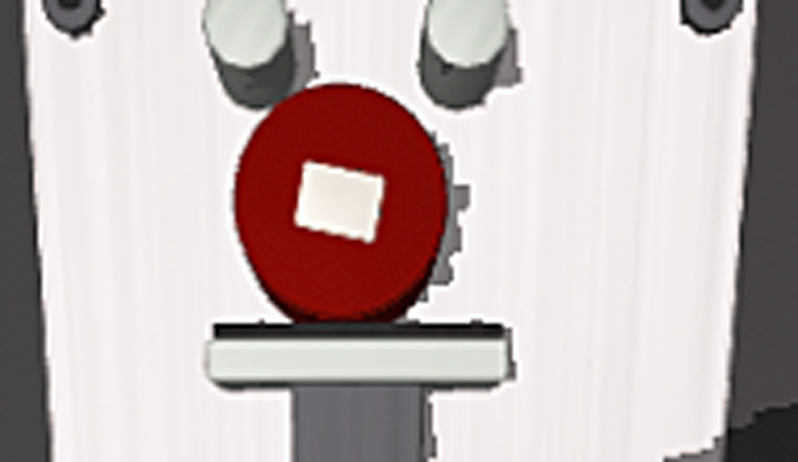

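The specimen moved about 6 mm with the jaw, kept its y, and now touches the left post. Extra force up to about 17 N moved nothing. Even at full closure, geometry would allow only about 0.6 mm more jaw travel, so shoving harder isn't justified. The knob is as far as it goes gently (joint about 0.049–0.050). I'll back off and go round to the knob's left side.

Call:
arm_command --commands '[[0, [-0.005, 0, 0], [0, 0, 0]], [0, [-0.012, 0, 0], [0, 0, 0]], [0, [-0.018, 0, 0], [0, 0, 0]], [0, [-0.02, -0.005, 0], [0, 0, 0]], [0, [-0.02, -0.014, 0], [0, 0, 0]], [0, [-0.02, -0.024, 0], [0, 0, 0]], [0, [-0.02, -0.034, 0], [0, 0, 0]], [0, [-0.02, -0.036, 0], [0, 0, 0]], [0, [-0.02, -0.036, 0], [0, 0, 0]], [0, [-0.02, -0.036, 0], [0, 0, 0]]]'

```text
time: 11.93
ee_pos: [0.5153, 0.0289, 0.1122]
eef_rot: [0.997, -0.078, -0.0, 0.0]
ft_force: [-0.7, -0.6, 0.4]
width: 0.0003
```

```bash
python3 look.py 11 -25 38 43
```

```text
t 11.93 tip clamp mm [-62.8  38.   42.2] F clamp [-0.6 -0.7  0.4] w 0.0003
shift [ 0.0378  0.0001 -0.0008] turn [0.0001 0.     0.0015]
```

View pics/c11.png

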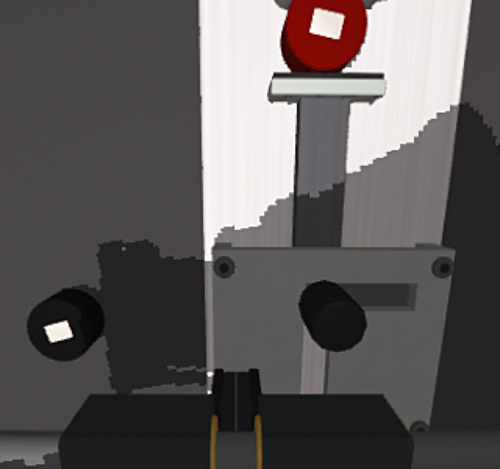

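Clear view: the knob is at the corner end of the long leg, and the fingers are to its lower left with room to spare. Moving level with the knob.

Call:
arm_command --commands '[[0, [0.003, 0, 0], [0, 0, 0]], [0, [0.009, 0, 0], [0, 0, 0]], [0, [0.016, 0, 0], [0, 0, 0]], [0, [0.023, 0, 0], [0, 0, 0]], [0, [0.03, 0, 0], [0, 0, 0]], [0, [0.035, 0, 0], [0, 0, 0]], [0, [0.038, 0, 0], [0, 0, 0]], [0, [0.038, 0.003, 0], [0, 0, 0]], [0, [0.038, 0.006, 0], [0, 0, 0]], [0, [0.038, 0.008, 0], [0, 0, 0]]]'

```text
time: 12.87
ee_pos: [0.5512, 0.0143, 0.1121]
eef_rot: [0.997, -0.078, -0.0, 0.0]
ft_force: [-0.3, 0.1, -0.1]
width: 0.0005
```

Call:
arm_command --commands '[[0, [0, 0.001, 0], [0, 0, 0]], [0, [0, 0.003, 0], [0, 0, 0]], [0, [0, 0.005, 0], [0, 0, 0]], [0, [0, 0.007, 0], [0, 0, 0]], [0, [0, 0.009, 0], [0, 0, 0]], [0, [0, 0.011, 0], [0, 0, 0]], [0, [0, 0.013, 0], [0, 0, 0]], [0, [0, 0.015, 0], [0, 0, 0]], [0, [0, 0.016, 0], [0, 0, 0]], [0, [0, 0.016, 0], [0, 0, 0]]]'

```text
time: 13.7
ee_pos: [0.549, -0.0013, 0.1122]
eef_rot: [0.997, -0.078, -0.0, 0.0]
ft_force: [0.4, 2.0, -0.2]
width: 0.0007
```

```bash
python3 look.py 12 -25 0 43
```

```text
t 13.7 tip clamp mm [-24.9  13.5  42.2] F clamp [ 0.1  2.  -0.2] w 0.0007
shift [-0.0001  0.0135 -0.0007] turn [ 0.0002 -0.      0.0005]
```

View pics/c12.png

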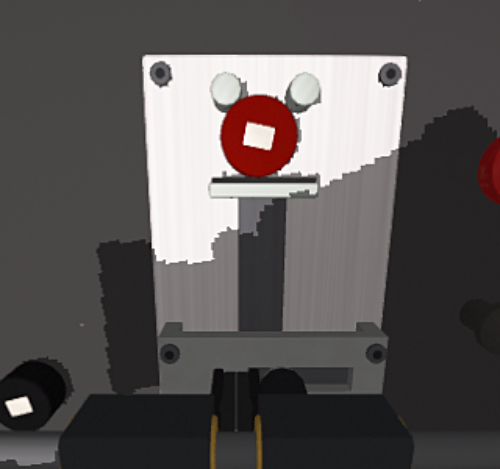

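Contact at 2 N and the knob is sliding. Continuing along the short leg.

Call:
arm_command --commands '[[0, [0, 0.002, 0], [0, 0, 0]], [0, [0, 0.004, 0], [0, 0, 0]], [0, [0, 0.006, 0], [0, 0, 0]], [0, [0, 0.008, 0], [0, 0, 0]], [0, [0, 0.01, 0], [0, 0, 0]], [0, [0, 0.012, 0], [0, 0, 0]], [0, [0, 0.014, 0], [0, 0, 0]], [0, [0, 0.016, 0], [0, 0, 0]], [0, [0, 0.018, 0], [0, 0, 0]], [0, [0, 0.018, 0], [0, 0, 0]]]'

```text
time: 14.63
ee_pos: [0.5461, -0.0193, 0.1122]
eef_rot: [0.997, -0.078, -0.0, 0.0]
ft_force: [-0.2, 0.3, 0.5]
width: 0.0004
```

```bash
python3 look.py 13 -25 -15 43
```

```text
t 14.63 tip clamp mm [-24.8  -4.8  42.2] F clamp [-0.2  0.3  0.5] w 0.0004
shift [-0.0002  0.0102 -0.0008] turn [0.0004 0.0001 0.0002]
```

View pics/c13.png

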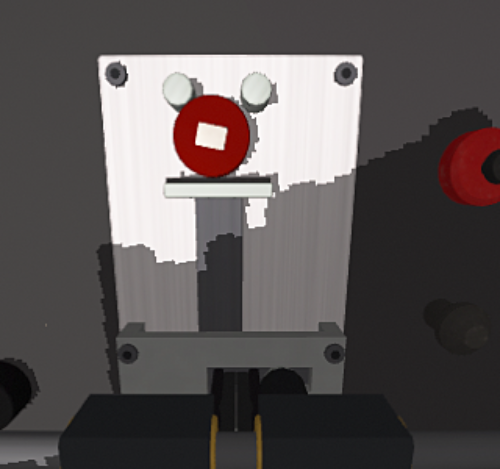

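Call:
arm_command --commands '[[0, [0, 0.0015, 0], [0, 0, 0]], [0, [0, 0.003, 0], [0, 0, 0]], [0, [0, 0.0045, 0], [0, 0, 0]], [0, [0, 0.006, 0], [0, 0, 0]], [0, [0, 0.007, 0], [0, 0, 0]], [0, [0, 0.0075, 0], [0, 0, 0]], [0, [0, 0.008, 0], [0, 0, 0]], [0, [0, 0.008, 0], [0, 0, 0]], [0, [0, 0.008, 0], [0, 0, 0]], [0, [0, 0.008, 0], [0, 0, 0]]]'

```text
time: 15.57
ee_pos: [0.545, -0.0267, 0.1123]
eef_rot: [0.997, -0.078, 0.0, 0.0]
ft_force: [0.3, 1.0, 0.2]
width: 0.0006
```

```bash
python3 go.py -25 -15 43
```

```text
t 15.57 tip clamp mm [-24.8 -12.2  42.3] F clamp [0.2 1.  0.2] w 0.0006
shift [-0.0002  0.0028 -0.0007] turn [ 0.0002 -0.0001  0.0008]
```

Call:
arm_command --commands '[[0, [0, 0.0005, 0], [0, 0, 0]], [0, [0, 0.001, 0], [0, 0, 0]], [0, [0, 0.0015, 0], [0, 0, 0]], [0, [0, 0.002, 0], [0, 0, 0]], [0, [0, 0.0025, 0], [0, 0, 0]], [0, [0, 0.003, 0], [0, 0, 0]], [0, [0, 0.003, 0], [0, 0, 0]], [0, [0, 0.003, 0], [0, 0, 0]], [0, [0, 0.003, 0], [0, 0, 0]], [0, [0, 0.003, 0], [0, 0, 0]]]'

```text
time: 16.4
ee_pos: [0.5447, -0.0283, 0.1123]
eef_rot: [0.997, -0.077, 0.0, -0.001]
ft_force: [1.6, 6.1, -0.6]
width: 0.0007
```

```bash
python3 look.py 14 -25 -15 43
```

```text
t 16.4 tip clamp mm [-24.9 -13.9  42.3] F clamp [ 0.6  6.3 -0.6] w 0.0007
shift [-0.0001  0.0011 -0.0007] turn [-0.0015 -0.0003  0.0019]
```

View pics/c14.png

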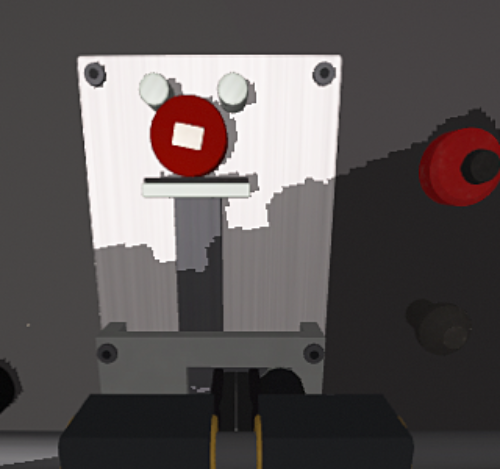

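The stop came at tip y −13.9 mm with 6 N, where I expected it. Moving clear: sideways away from the knob, then up.

Call:
arm_command --commands '[[0, [0, -0.004, 0], [0, 0, 0]], [0, [0, -0.01, 0], [0, 0, 0]], [0, [0, -0.014, 0], [0, 0, 0]], [0, [0, -0.014, -0.008], [0, 0, 0]], [0, [0, -0.014, -0.024], [0, 0, 0]], [0, [-0.01, -0.014, -0.044], [0, 0, 0]], [0, [-0.03, -0.01, -0.064], [0, 0, 0]], [0, [-0.05, -0.005, -0.08], [0, 0, 0]], [0, [-0.07, 0, -0.09], [0, 0, 0]], [0, [-0.08, 0, -0.095], [0, 0, 0]]]'

```text
time: 17.33
ee_pos: [0.4642, -0.0178, 0.2091]
eef_rot: [0.997, -0.078, 0.001, 0.001]
ft_force: [-0.5, -0.4, -0.3]
width: 0.0005
```

Call:
arm_command --commands '[[0, [-0.005, 0, 0], [0, 0, 0]], [0, [-0.01, 0, 0], [0, 0, 0]], [0, [-0.01, 0, 0], [0, 0, 0]], [0, [-0.01, 0, 0], [0, 0, 0]], [0, [-0.01, 0, 0], [0, 0, 0]], [0, [-0.01, 0, 0], [0, 0, 0]], [0, [-0.01, 0, 0], [0, 0, 0]], [0, [-0.01, 0, 0], [0, 0, 0]], [0, [-0.01, 0, 0], [0, 0, 0]], [0, [-0.01, 0, 0], [0, 0, 0]]]'

```text
time: 18.17
ee_pos: [0.4556, -0.0156, 0.2072]
eef_rot: [0.997, -0.078, -0.0, -0.0]
ft_force: [0.6, -1.0, -0.2]
width: 0.0006
```

```bash
python3 look.py 15 0 0 43; python3 -c "
import cv2;im=cv2.imread('pics/wrist15.png');cv2.imwrite('pics/w15z.png',cv2.resize(im[0:200,230:430],None,fx=3,fy=3,interpolation=cv2.INTER_CUBIC))"
```

```text
t 18.17 tip clamp mm [-114.8  -15.2  137.2] F clamp [ 0.7 -0.9 -0.2] w 0.0006
shift [ 0.1148 -0.0151  0.0942] turn [-0.0001  0.0001  0.0008]
```

View pics/w15z.png

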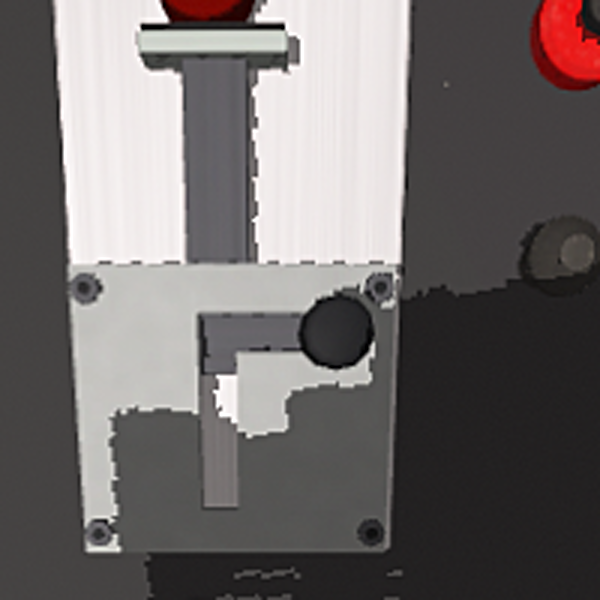

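View pics/d15.png

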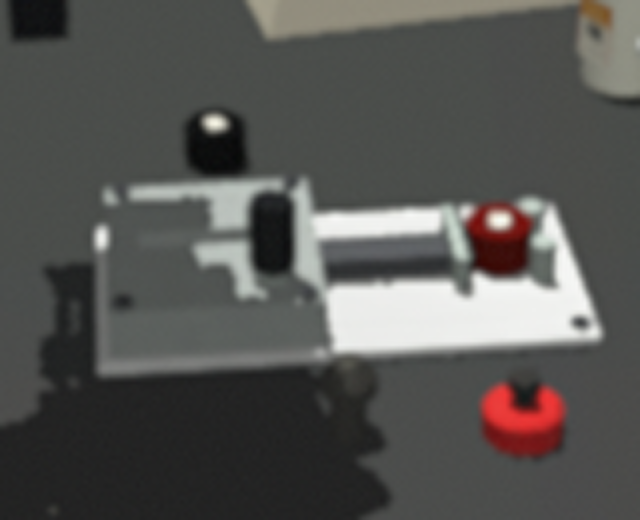

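The knob sits at the end of the short leg, at zoom (337,329), the jaw is up against the specimen and the bystanders are in place. I'll put a number on the lock position and check the specimen once more.

```bash
python3 - <<'E'
from wm import *
s=read_state();c=wcam(s,camera("wrist"))
a=lambda u:(np.array(u,float)+.5)/3-.5+np.array([230,0])
print("knob top",cl(plane(c,a([(337,329)]),.066)))
print("plate far corners z28",cl(plane(c,a([(70,265),(402,265)]),.028)),"near",cl(plane(c,a([(86,552),(390,552)]),.028)))
print("slot start near edge, long leg L,R z28",cl(plane(c,a([(220,508),(203,440),(238,440)]),.028)))
print("short leg far/near",cl(plane(c,a([(260,313),(260,351)]),.028)))
E
```

```text
knob top [[-25.8 -31.7]]
plate far corners z28 [[ -6.   47.4]
 [ -6.  -53.8]] near [[-95.7  48.1]
 [-95.6 -53.9]]
slot start near edge, long leg L,R z28 [[-80.9   2.9]
 [-58.8   8. ]
 [-58.8  -3.3]]
short leg far/near [[-20.  -10.5]
 [-31.3 -10.5]]
```

Call:
arm_command --commands '[[0, [0.005, 0, -0.01], [0, 0, 0]], [0, [0.015, 0, -0.025], [0, 0, 0]], [0, [0.025, 0, -0.04], [0, 0, 0]], [0, [0.035, 0, -0.05], [0, 0, 0]], [0, [0.04, 0, -0.05], [0, 0, 0]], [0, [0.04, 0, -0.05], [0, 0, 0]], [0, [0.04, 0, -0.05], [0, 0, 0]], [0, [0.04, 0, -0.05], [0, 0, 0]], [0, [0.04, 0, -0.05], [0, 0, 0]], [0, [0.04, 0, -0.05], [0, 0, 0]]]'

```text
time: 19.15
ee_pos: [0.4946, -0.0218, 0.2569]
eef_rot: [0.997, -0.078, -0.0, 0.0]
ft_force: [0.9, -0.0, -0.6]
width: 0.0005
```

```bash
python3 look.py 16 0 0 43; python3 -c "
import cv2;im=cv2.imread('pics/wrist16.png');cv2.imwrite('pics/w16z.png',cv2.resize(im[0:200,230:430],None,fx=3,fy=3,interpolation=cv2.INTER_CUBIC))"
```

```text
t 19.15 tip clamp mm [-75.3 -15.2 186.9] F clamp [ 0.9  0.1 -0.6] w 0.0005
shift [ 0.0754 -0.0152  0.1438] turn [0.0003 0.0006 0.0009]
```

View pics/w16z.png

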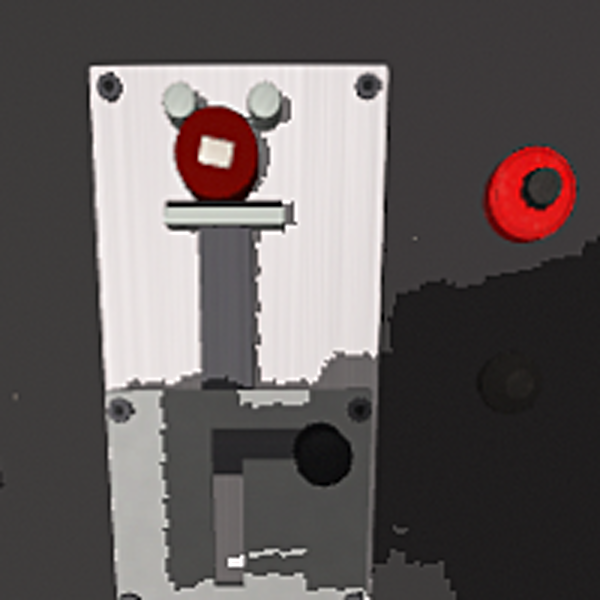

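Final view: the knob is at the end of the short leg. The specimen is between jaw and posts, touching the left post and about 2 mm off the midline, and the bystanders are untouched. The arm is clear, so I'm handing in.

```bash
python3 -c "
from bench import *
print(close_job())"
```

```text
the job is handed in; nothing more can be done
None
```

The clamp is closed and the knob is at the end of the short leg, but the specimen touches only its left post, not both. I handed the job in like that at about 19 s, with the arm clear and touching nothing.

**What I did:** with the fingers shut, I pushed the knob along the long leg at about 2–3 N until it stopped. I then went round to its left side and pushed it along the short leg, at about 2 N or less, to a firm stop at 6 N. After that I lifted clear.

**Force at the closed end:** I pressed up to about 13 N, then eased off and re-pressed three times, with one reading of 17.6 N. Nothing moved any further. That is more than the gentle push asked for.

**Last checks:**
- **Lock:** I measured the knob about 34 mm along the short leg (nominal 35), and its x agreed with the slot's corner to within about 1 mm.
- **Bystanders:** the magnet pot and the indenter holder stand where they were in the last picture. The left-hand specimen is just outside that picture, but it stood in place in the side view shortly before.

**Checks that disagreed:**
- **Specimen seating:** it lies about 2 mm left of the posts' midline and about 2 mm short of the seat. The gap to the right post is about 3 mm.
- **Bar position:** while I was pressing, the jaw edge and the knob put the bar at about 49 mm, short of the 50 mm stop. After locking, the knob reads about 50 mm. I could not tell whether the jaw was at its stop or was wedging the specimen against the left post.

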